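# Tilt a culture flask to 30 degrees on the tilting stand

## Task

Lay the culture flask flat in the pocket of the tilting stand with its cap pointing to the lifting bar, and let go of it. Then raise the stand's platform by the bar to 30 degrees (the long mark on its scale) and keep it there for at least two seconds, never going past 40 degrees, the end of the scale. Lower it gently until it is fully level again with the flask still lying in its pocket, and let go, leaving the bottle where it stands.

Things in the scene. Friction and masses are not known exactly. Their poses are not given: they have to be found in the camera images.
- flask_center (a point): The culture flask, loose, lying flat on the worktop: a clear plastic flat box 96 long (x) x 54 wide (y) x 36 mm high with a paper label on top, a round neck and a white cap (26 mm diameter) at its +x end; 137 mm long in all, 0.11 to 0.21 kg, balanced at this point. This point is the centre of the box, 18 mm above its underside. x points to the cap, z up. Grip it across its 54 mm width.
- flask_cap (a point): Centre of the flask's cap, 78 mm from flask_center along the flask's x, 18 mm above the flask's underside.
- pocket (a point): Centre of the pocket's floor (upper face of the tilting stand's 90 mm wide aluminium plate, 54 mm above the worktop when level); moves with the platform. x points from the lifting bar to the hinge, z square to the plate. The flask lies with flask_center 18 mm above this point and its x opposite to this x. Black pins up to 14 mm above the floor fence it with 5 mm play all round.
- pin (a point): Top of one of the eight pins (8 mm thick, round tops) round the pocket: that at x = -38, y = +36 mm from the pocket's centre. The four side pins are at x = +-38, y = +-36, so fingers fit between them beside the middle of the flask; two at the hinge end at x = 57, y = +-16; two at the bar end at x = -57, y = +-23, with the neck passing between.
- scale (a point): Top of the long 30 degree mark on the white scale, fixed to the stand's +y side, 67 mm from its middle line and 24 to 79 mm beyond the pocket's centre, up to 95 mm above the worktop. Marks at 0, 10, 20, 30 (long) and 40 degrees; a black pointer turns with the platform.
- bar (a point): Middle of the lifting bar: a round steel bar 10 mm in diameter along y, 74 mm free between its side arms, at the platform's near end; axes as the pocket's. 156 mm from the pocket's centre along -x and 8 mm above its floor: 62 mm above the worktop when level. Lifting takes about 6 N, pushing down about 2 N. Pinch it firmly from above, fingers closing along its x.
- hinge (a point): Middle of the platform's hinge line (along y), 50 mm above the worktop, 79 mm beyond the pocket's centre; fixed to the stand. x is level and points away from the bar. The bar's centre is 235 mm from it along -x and 12 mm above it when level, and moves in an arc about it (to 178 mm above the worktop at 30 degrees).
- platform (a joint): Tilt of the platform in rad: 0 level (resting on its stop), growing as the bar is raised; 30 degrees = 0.524. Range 0 to 0.9. The hinge is stiff with friction: the platform stays where it is left.
- bottle_center (a point): A bystander: white screw-cap bottle, 66 mm diameter, 106 mm high, standing loose on the worktop on the other side of the stand from the flask; this is its centre, half-way up.
Not all that is in view belongs to the job. Of the things that look like the part that bears flask_center, take the one that is nearest to the robot's base at the start.

How it is judged:
By the outcome, as a careful person would: the job done as asked, in the order asked, and still so for the second after the job is handed in, with the robot touching nothing.
It also fails if it takes over 64 s, if anything falls off the work surface, if the arm or the gripper's body presses on something with over 40 N, if the wrist force passes 120 N, or if a joint passes its speed limit or range.

## Robot

A 7-joint arm with a two-finger parallel gripper is mounted at the origin on a cart in front of the work surface, level with it; the furniture and walls round the work are solid. World frame = base frame: x ahead of the robot, y to its left, z up, the work surface at z = 0. Lengths are in m, angles in rad, forces in N, time in s.
With the tool pointing down it reaches from about 0.425 to 1.025 m from the base axis. Payload 9.4 kg.
Tool frame: the origin (TCP) lies midway between the tips of the shut fingers; the grasp point (between the pads) lies behind it (robot.pinch_z is the z of the grasp point in the tool frame, in m); z points along the fingers, y is the line along which they close (so a half turn about z gives the same grasp; the last joint's range is limited). The gripper opens to 93 mm and grips with 3 to 60 N. Pads are 15 mm wide; open, the fingers measure 128 mm over their backs; the gripper's body (75 mm by 188 mm) begins 65 mm behind the grasp point.
Start: joints at [-1.263, 0.599, -0.003, 1.599, 0.002, 0.943, -0.08], TCP at [0.272, 0.672, 0.219] pointing down, gripper open.
Joint ranges: [-2.57, 2.57], [-0.35, 1.97], [-1.29, 1.29], [0.11, 2.56], [-1.05, 4.19], [0.11, 1.86], [-2.63, 2.63]. Speed limits (rad/s): [2.22, 2.22, 3.01, 3.01, 3.14, 3.14, 3.14].

## Interface

Orientations are given as a unit quaternion [w, x, y, z].
In Python, from station import sensors, cams, close_job, robot gives the robot as it stands.
- The arm moves only by the tool apply_moves, never from a script. Its argument "targets" is a list of rows, each an object of numbers: "dx", "dy", "dz": the shift along the tool's x, y, z in mm; "twist": the turn about the tool's z in degrees; "fingers": the opening, from 0 (shut) to 1 (fully open). A call has 1 to 12 rows; each row shifts and turns the commanded pose from where the row before left it, along the tool's axes as they then stand; what a row does not reach is not made up. A row lasts 1/8 s, in which the tool goes at most 62.5 mm and 10.7 degrees, less where a joint would pass 70% of its speed; a pose out of reach is approached as far as the arm can. A call is refused whole if a number of a shift passes 62.5 or a number of a turn 10.7, either way. A call with a gripper value outside its range is refused whole. The fingers move at their own pace and stop on an object; "newtons" is the grip in N (left out, the last holds). Time passes only in rows, so rows that do not move let the fingers close. It gives the time, the measured TCP pose, the force, the opening and the grip force at its end, in the units of the state.
- sensors.state(): the state, without advancing time (a new reading comes with each control period).
- cams.capture(name): name is "side" or "top" or "wrist"; returns a dict with "image" (420x560x3 uint8, red, green, blue), "depth" (420x560 float32, m along the optical axis (not along the pixel's ray), 0 where there is no reading), "intrinsics" (3x3 intrinsics, pixels), "xyz" and "rotation" of the camera in the world. Camera axes: x right, y up, looking along -z (the intrinsics and any distortion apply to the point x, -y, -z); pixel columns grow to the right and rows downward; lengths in m; the calibration is good to about 2 mm. The wrist camera is an equidistant fisheye: a pixel r from the principal point sees the ray r / f radians off the axis. A picture is of the moment at which its call begins.
- close_job(): hands the job in; it is judged then, once.
The state is a dict: "time": time; "joint_positions": joint angles; "dq": joint speeds; "tau": joint torques, N m; "eef_pos": TCP position; "eef_rot": TCP orientation; "ft_force": force on the tool from outside, world axes, zero at the start; "ft_torque": the same for the moment, N m; "finger_gap": opening from 0.0 (shut) to 1.0 (fully open); "finger_force": force on a finger pad.
Only numpy, scipy, OpenCV 4.12 (cv2) and the standard library are available. Lean on these libraries where they do the work, as an engineer would, in place of code of your own. Each camera call takes 0.05 s, during which the arm holds its last target. There are 200 camera calls.

## Working session

There is one attempt and no reset: what is moved stays moved. The work goes in short steps, Python scripts to look and compute and a tool call to move; the robot and the scene stay as the last step left them, time stands still between calls to the robot, and variables do not carry over. Pictures are saved under pics/ and viewed, at most 11 in all, crops included, and the job is handed in when it is done.

Besides the shell and the picture viewer there is one more tool, called by a JSON object that holds its "op" and its "data", one argument or row to a line. apply_moves: Moves the arm, as the interface text tells. Its arguments: {"type":"object","properties":{"targets":{"type":"array"},"newtons":{"type":"number"}},"required":["targets"]}

```bash
mkdir -p pics; ls; python3 - <<'E'
from station import sensors,cams,robot
import cv2,numpy as np
s=sensors.state();print({k:np.round(v,3).tolist() for k,v in s.items()});print(robot.pinch_z)
for n in("top","side"):
    c=cams.capture(n);print(n,c["intrinsics"],c["xyz"],c["rotation"],(c["depth"]>0).mean());cv2.imwrite(f"pics/{n}0.png",c["image"][:,:,::-1])
    np.savez(f"{n}0.npz",**c)
E
```

```text
pics
{'time': 0.0, 'joint_positions': [-1.263, 0.6, -0.003, 1.6, 0.002, 0.943, -0.08], 'dq': [-0.0, -0.0, -0.001, 0.0, -0.001, 0.002, 0.002], 'tau': [-0.001, -76.506, 1.497, -25.236, -0.052, 0.017, 0.0], 'eef_pos': [0.272, 0.672, 0.218], 'eef_rot': [-0.0, 0.191, 0.982, -0.001], 'ft_force': [-0.683, 0.31, 0.557], 'ft_torque': [0.047, -0.022, 0.018], 'finger_force': 0.0, 'finger_gap': 0.996}
-0.0188
top [[501.24065662   0.         288.32561001]
 [  0.         501.24065662 209.98528369]
 [  0.           0.           1.        ]] [0.32771937 0.21536617 1.6918535 ] [-0.69781917 -0.03835005  0.05119429  0.7134121 ] 0.9958801020408163
side [[391.00874712   0.         276.95732515]
 [  0.         391.00874712 221.59105801]
 [  0.           0.           1.        ]] [ 0.50644267 -0.64664234  0.81842263] [ 0.9145127   0.40441662 -0.00977522  0.00426246] 0.9960544217687075
```

View pics/top0.png

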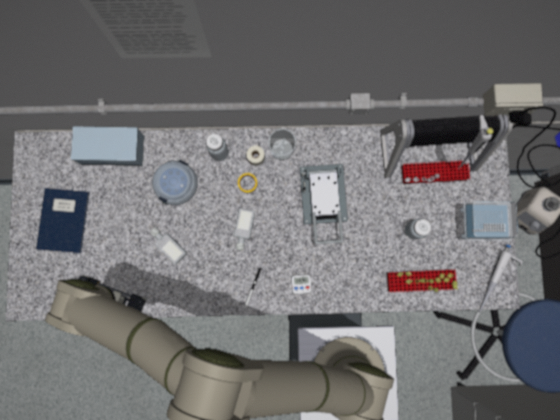

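View pics/side0.png

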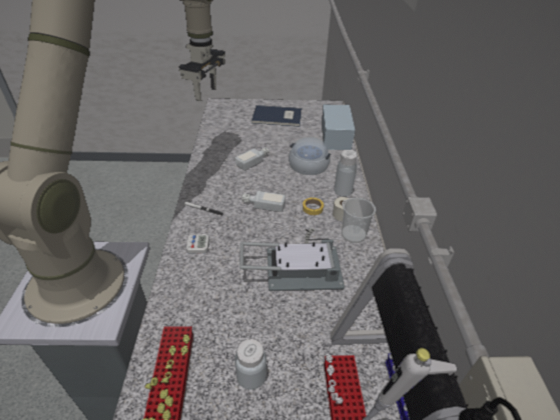

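The top view shows the stand at about (325,195) with its bar at (325,240). Two flask-like things are at (244,223) and (171,249), and the bottle is at (420,229). The side view agrees. The flask at (244,223) looks nearer the base. Next I'll zoom in and measure.

```bash
cat > h.py <<'E'
import numpy as np,cv2
from scipy.spatial.transform import Rotation as R
def rot(q): return R.from_quat(np.r_[q[1:],q[0]])
def load(n): return dict(np.load(n))
def ray(c,u,v,fish=False):
    K=c["intrinsics"];p=np.array([(u-K[0,2])/K[0,0],(v-K[1,2])/K[1,1]])
    if fish:
        r=np.hypot(*p)+1e-12; d=np.array([p[0]/r*np.sin(r),-p[1]/r*np.sin(r),-np.cos(r)])
    else: d=np.array([p[0],-p[1],-1.])
    return rot(c["rotation"]).apply(d)
def onz(c,u,v,z,fish=False):
    d=ray(c,u,v,fish);o=c["xyz"];return (o+d*(z-o[2])/d[2])
def depthpt(c,u,v):
    return c["xyz"]+ray(c,u,v)*c["depth"][int(v),int(u)]
E
python3 - <<'E'
from h import *
t=load("top0.npz");s=load("side0.npz")
for n,u,v,z in[("A",244,223,.036),("B",171,249,.036),("bar",326,240,.062),("pocket",325,195,.054),("bottle",420,229,.106)]:
    print(n,onz(t,u,v,z).round(3),depthpt(t,u,v).round(3))
a=cv2.resize(t["image"][150:270,150:350],None,fx=4,fy=4,interpolation=3)[:,:,::-1]
cv2.imwrite("pics/tz.png",a)
b=cv2.resize(s["image"][140:300,220:360],None,fx=4,fy=3.75,interpolation=3)[:600,:,::-1]
cv2.imwrite("pics/sz.png",b)
E
```

```text
A [0.498 0.331 0.036] [0.498 0.331 0.038]
B [0.417 0.571 0.036] [0.417 0.572 0.034]
bar [0.434 0.063 0.062] [0.434 0.063 0.066]
pocket [0.584 0.061 0.054] [0.584 0.06  0.054]
bottle [ 0.46  -0.234  0.106] [ 0.46  -0.235  0.104]
```

View pics/tz.png

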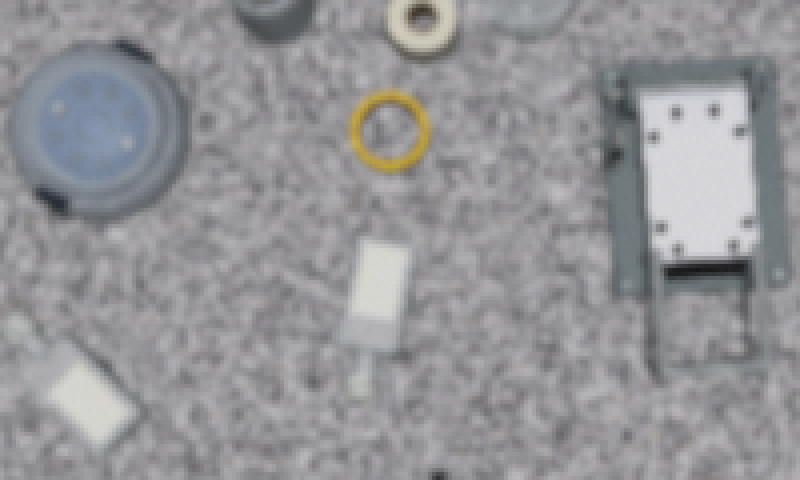

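The zoomed top view shows flask A with its label at about (378,280) and its cap at about (360,385), pointing toward the robot. The stand's eight pins lie between (653,112) and (748,248), and the bar is at about (705,362). Next I'll fit the pocket from the pins.

```bash
python3 - <<'E'
from h import *
t=load("top0.npz")
Z=lambda a,b,z: onz(t,(a+.5)/4-.5+150,(b+.5)/4-.5+150,z)
px=[(676,112),(714,112),(678,248),(733,246),(653,136),(740,131),(661,228),(748,222)]
m=np.array([(57,16),(57,-16),(-57,23),(-57,-23),(38,36),(38,-36),(-38,36),(-38,-36)])/1000
w=np.array([Z(a,b,.067)[:2] for a,b in px])
M,_=cv2.estimateAffinePartial2D(m,w);print(M, np.degrees(np.arctan2(M[1,0],M[0,0])),np.hypot(M[0,0],M[1,0]))
print((m@M[:,:2].T+M[:,2]-w).round(4).tolist())
cap=Z(360,385,.028);print("cap",cap,"bar",Z(707,362,.066))
for p in [(362,238),(411,243),(402,350),(342,345)]: print(Z(*p,.036).round(4))
s=rot(np.array([0,.191,.982,-.001])).as_matrix();print(s.round(3))
E
```

```text
[[ 0.99104554 -0.04360915  0.58345374]
 [ 0.04360915  0.99104554  0.06263243]] 2.519570758425714 0.992004541692553
[[-0.0007, 0.0], [0.0014, -0.0003], [-0.0009, 0.0002], [0.0004, -0.0003], [-0.0007, -0.0005], [-0.0003, -0.0], [0.0005, 0.0004], [0.0002, 0.0006]]
cap [0.4229976 0.3466337 0.028    ] bar [0.43323053 0.06201297 0.066     ]
[0.5446 0.343  0.036 ]
[0.5396 0.3024 0.036 ]
[0.4506 0.3111 0.036 ]
[0.4559 0.3605 0.036 ]
[[-0.927  0.375 -0.   ]
 [ 0.375  0.927 -0.002]
 [-0.    -0.002 -1.   ]]
```

```bash
python3 - <<'E'
from h import *
from station import cams
s=load("side0.npz")
K=s["intrinsics"]
b=cv2.resize(s["image"][20:110,150:250],None,fx=4,fy=4,interpolation=3)[:,:,::-1]
c=cams.capture("wrist");np.savez("w0.npz",**c);print(c["intrinsics"],c["xyz"],rot(c["rotation"]).as_matrix().round(3))
o=np.zeros((420,960+0,3),np.uint8);o[:360,:400]=b;o[:,400:960]=c["image"][:,:,::-1]
cv2.imwrite("pics/g.png",cv2.resize(o,(800,350)))
# points of the gripper in tool frame
v,u=np.mgrid[20:105,160:240];d=s["depth"][20:105,160:240]
P=np.stack([(u-K[0,2])/K[0,0]*d,-(v-K[1,2])/K[1,1]*d,-d],-1).reshape(-1,3)
P=rot(s["rotation"]).apply(P)+s["xyz"]
T=rot(np.array([0,.191,.982,-.001])).inv().apply(P-[.272,.672,.218])*1000
T=T[(abs(T)<250).all(1)]
for z in range(-240,20,15):
    q=T[(T[:,2]>=z)&(T[:,2]<z+15)]
    if len(q)>2: print(z,len(q),np.percentile(q[:,:2],[3,97],axis=0).round().tolist())
E
```

```text
[[325.1922621    0.         278.16068688]
 [  0.         325.1922621  215.56609189]
 [  0.           0.           1.        ]] [0.20923016 0.69798072 0.38365568] [[ 0.374 -0.899 -0.227]
 [ 0.927  0.362  0.094]
 [-0.002 -0.245  0.969]]
-240 128 [[-36.0, -43.0], [25.0, 3.0]]
-225 137 [[-37.0, -43.0], [28.0, 6.0]]
-210 100 [[-38.0, -44.0], [25.0, 10.0]]
-195 133 [[-34.0, -39.0], [24.0, 8.0]]
-180 148 [[-34.0, -45.0], [36.0, 1.0]]
-165 75 [[-21.0, -45.0], [21.0, 7.0]]
-150 100 [[-19.0, -46.0], [19.0, 14.0]]
-135 340 [[-32.0, -97.0], [29.0, 87.0]]
-120 195 [[-34.0, -97.0], [32.0, 80.0]]
-105 210 [[-34.0, -91.0], [33.0, 75.0]]
-90 56 [[-32.0, -89.0], [33.0, 77.0]]
-75 52 [[-7.0, -70.0], [11.0, 62.0]]
-60 61 [[-8.0, -68.0], [10.0, 57.0]]
-45 51 [[-8.0, -67.0], [11.0, 54.0]]
-30 60 [[-8.0, -64.0], [11.0, 54.0]]
-15 38 [[-7.0, -64.0], [12.0, 51.0]]
```

View pics/g.png

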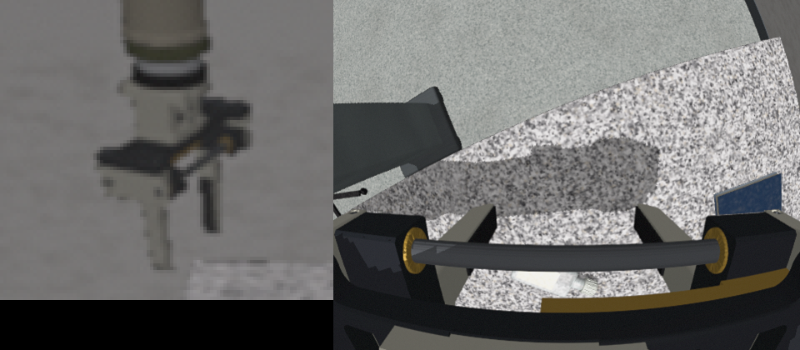

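The picture shows the gripper's 188 mm body lying along its closing direction. If I pinched the bar with fingers along x, a vertical tool would put that body into the flask at about 20–25 degrees. I'll come back to that grip later. First I'll fetch the flask.

```bash
cat >> h.py <<'E'
def go(x,y,z,yaw):
    """print shift in tool axes (mm) and twist (deg) to the TCP target; yaw = world heading of tool y"""
    from station import sensors
    s=sensors.state();r=rot(s["eef_rot"]);M=r.as_matrix()
    d=r.inv().apply(np.array([x,y,z])-s["eef_pos"])*1000
    cur=np.degrees(np.arctan2(M[1,1],M[0,1]))
    print("shift",d.round(1),"twist",round(-(yaw-cur),2),"cur",s["eef_pos"].round(4),round(cur,2),"t",s["time"])
E
python3 -c "
from h import *
go(.499,.330,.16,79)"
```

```text
shift [-338.6 -231.4   58.3] twist -11.05 cur [0.272  0.6716 0.2179] 67.95 t 0.15
```

{"op": "apply_moves", "data": {
  "targets": [
    {"dx": -42,"dy": -29},
    {"dx": -42,"dy": -29},
    {"dx": -42,"dy": -29},
    {"dx": -42,"dy": -29},
    {"dx": -42,"dy": -29,"dz": 15},
    {"dx": -42,"dy": -29,"dz": 15},
    {"dx": -42,"dy": -29,"dz": 15},
    {"dx": -44.6,"dy": -28.4,"dz": 13},
    {"twist": -5.5},
    {"twist": -5.5},
    {},
    {}
  ]
}}

```text
validation failed for argument at $.ta...
```

```bash
python3 - <<'E'
from h import *
from station import cams
go(.499,.330,.16,79)
c=cams.capture("wrist");np.savez("w1.npz",**c);cv2.imwrite("pics/w1.png",c["image"][:,:,::-1])
E
```

```text
shift [-338.6 -231.4   58.3] twist -11.05 cur [0.272  0.6716 0.2179] 67.95 t 0.15
```

View pics/w1.png

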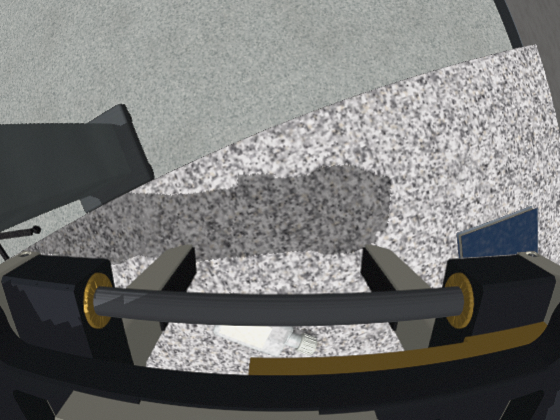

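The arm hasn't moved, because the call was refused. The wrist picture is unchanged, with the fingertips at (185,255) and (375,255). I'll retry with every field filled in.

{"op": "apply_moves", "data": {
  "targets": [
    {"dx": -42,"dy": -29,"dz": 0,"twist": 0,"fingers": 1},
    {"dx": -42,"dy": -29,"dz": 0,"twist": 0,"fingers": 1},
    {"dx": -42,"dy": -29,"dz": 0,"twist": 0,"fingers": 1},
    {"dx": -42,"dy": -29,"dz": 0,"twist": 0,"fingers": 1},
    {"dx": -42,"dy": -29,"dz": 15,"twist": 0,"fingers": 1},
    {"dx": -42,"dy": -29,"dz": 15,"twist": 0,"fingers": 1},
    {"dx": -42,"dy": -29,"dz": 15,"twist": 0,"fingers": 1},
    {"dx": -44.6,"dy": -28.4,"dz": 13,"twist": 0,"fingers": 1},
    {"dx": 0,"dy": 0,"dz": 0,"twist": -5.5,"fingers": 1},
    {"dx": 0,"dy": 0,"dz": 0,"twist": -5.5,"fingers": 1},
    {"dx": 0,"dy": 0,"dz": 0,"twist": 0,"fingers": 1}
  ]
}}

```text
time: 1.58
eef_pos: [0.4992, 0.3301, 0.1605]
eef_rot: [-0.0, 0.097, 0.995, 0.0]
ft_force: [0.0, 0.1, -0.3]
finger_gap: 0.999
finger_force: 0.0
```

```bash
python3 - <<'E'
from h import *
from station import cams
go(.499,.330,.16,79)
c=cams.capture("wrist");np.savez("w1.npz",**c);cv2.imwrite("pics/w1b.png",c["image"][:,:,::-1])
E
```

```text
shift [ 0.2 -0.2  0.5] twist -0.11 cur [0.4992 0.3301 0.1605] 78.89 t 1.575
```

View pics/w1b.png

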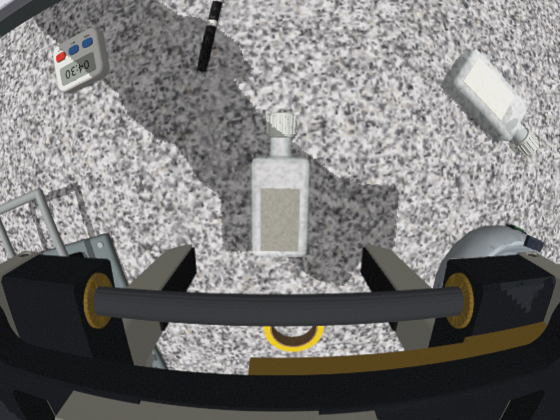

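The wrist view shows the flask between the fingers. Its cap is at (283,122), the box shoulder runs from (254,158) to (307,158), and the back edge runs from (253,255) to (306,255). The second flask is at (490,95) and stays untouched.

```bash
python3 - <<'E'
from h import *
c=load("w1.npz")
f=lambda u,v,z:onz(c,u,v,z,True)
print("cap",f(283,122,.026)[:2].round(4))
Q=[f(*p,.036)[:2] for p in[(254,158),(307,158),(253,255),(306,255)]]
print(np.round(Q,4).tolist(),np.mean(Q,0))
a=(Q[0]+Q[1])/2-(Q[2]+Q[3])/2;print(np.linalg.norm(a),np.degrees(np.arctan2(a[1],a[0])),np.linalg.norm(Q[0]-Q[1]))
d=f(283,122,.026)[:2]-np.mean(Q,0);print(np.linalg.norm(d),np.degrees(np.arctan2(d[1],d[0])))
for u in(254,307,):print(depthpt.__name__)
E
```

```text
cap [0.4216 0.3503]
[[0.4485, 0.3186], [0.4575, 0.3651], [0.5382, 0.2986], [0.5479, 0.3483]] [0.498063   0.33264685]
0.09190294681847794 168.45902550661694 0.04729534522353275
0.07847686054988477 166.98360805552187
depthpt
depthpt
```

```bash
python3 -c "
from h import *
go(.498,.333,.006,77.5)"
```

```text
shift [  1.6   2.4 154.6] twist 1.33 cur [0.4992 0.3303 0.1606] 78.83 t 1.625
```

{"op": "apply_moves", "data": {
  "newtons": 25,
  "targets": [
    {"dx": 1.6,"dy": 2.4,"dz": 40,"twist": 1.3,"fingers": 1},
    {"dx": 0,"dy": 0,"dz": 40,"twist": 0,"fingers": 1},
    {"dx": 0,"dy": 0,"dz": 35,"twist": 0,"fingers": 1},
    {"dx": 0,"dy": 0,"dz": 25,"twist": 0,"fingers": 1},
    {"dx": 0,"dy": 0,"dz": 14,"twist": 0,"fingers": 1},
    {"dx": 0,"dy": 0,"dz": 0,"twist": 0,"fingers": 0.62},
    {"dx": 0,"dy": 0,"dz": 0,"twist": 0,"fingers": 0.5},
    {"dx": 0,"dy": 0,"dz": 0,"twist": 0,"fingers": 0.5},
    {"dx": 0,"dy": 0,"dz": 0,"twist": 0,"fingers": 0.5},
    {"dx": 0,"dy": 0,"dz": 0,"twist": 0,"fingers": 0.5}
  ]
}}

```text
time: 2.88
eef_pos: [0.4982, 0.3331, 0.0072]
eef_rot: [0.0, 0.108, 0.994, 0.0]
ft_force: [-0.6, -1.9, 5.3]
finger_gap: 0.581
finger_force: 25.0
```

{"op": "apply_moves", "data": {
  "targets": [
    {"dx": 0,"dy": 0,"dz": -15,"twist": 0,"fingers": 0.5},
    {"dx": 0,"dy": 0,"dz": -40,"twist": 0,"fingers": 0.5},
    {"dx": 0,"dy": 0,"dz": -50,"twist": 0,"fingers": 0.5},
    {"dx": 0,"dy": 0,"dz": -48,"twist": 0,"fingers": 0.5},
    {"dx": 0,"dy": 0,"dz": 0,"twist": -7.5,"fingers": 0.5},
    {"dx": 0,"dy": 0,"dz": 0,"twist": -7.5,"fingers": 0.5},
    {"dx": 0,"dy": 0,"dz": 0,"twist": 0,"fingers": 0.5}
  ]
}}

```text
time: 3.75
eef_pos: [0.498, 0.3328, 0.1605]
eef_rot: [0.0, -0.023, 1.0, 0.0]
ft_force: [0.7, 0.7, -0.5]
finger_gap: 0.582
finger_force: 25.0
```

```bash
python3 -c "
from h import *
go(.5835,.0626,.16,92.5)"
```

```text
shift [ -73.2 -273.8    0.4] twist 0.09 cur [0.498  0.3328 0.1605] 92.59 t 3.75
```

{"op": "apply_moves", "data": {
  "targets": [
    {"dx": -10,"dy": -38,"dz": 0,"twist": 0,"fingers": 0.5},
    {"dx": -13,"dy": -50,"dz": 0,"twist": 0,"fingers": 0.5},
    {"dx": -13,"dy": -50,"dz": 0,"twist": 0,"fingers": 0.5},
    {"dx": -13,"dy": -50,"dz": 0,"twist": 0,"fingers": 0.5},
    {"dx": -13,"dy": -50,"dz": 0,"twist": 0,"fingers": 0.5},
    {"dx": -11,"dy": -35.8,"dz": 0,"twist": 0,"fingers": 0.5},
    {"dx": 0,"dy": 0,"dz": 0,"twist": 0,"fingers": 0.5},
    {"dx": 0,"dy": 0,"dz": 0,"twist": 0,"fingers": 0.5}
  ]
}}

```text
time: 4.75
eef_pos: [0.5834, 0.0636, 0.1597]
eef_rot: [-0.0, -0.022, 1.0, 0.0]
ft_force: [-0.6, 0.5, -1.2]
finger_gap: 0.579
finger_force: 25.0
```

```bash
python3 - <<'E'
from h import *
from station import cams
go(.5835,.0626,.16,92.5)
c=cams.capture("wrist");np.savez("w2.npz",**c);cv2.imwrite("pics/w2.png",c["image"][:,:,::-1])
E
```

```text
shift [-0.1 -1.  -0.3] twist 0.06 cur [0.5834 0.0636 0.1597] 92.56 t 4.75
```

View pics/w2.png

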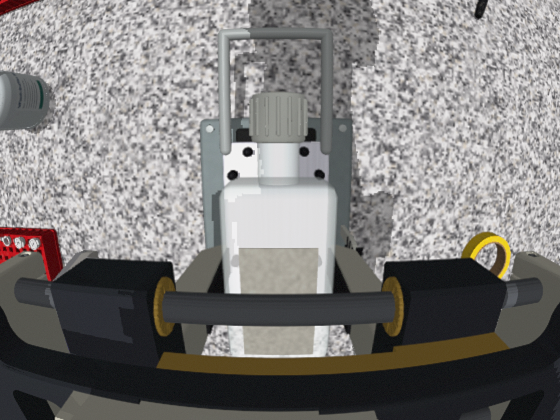

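The wrist view shows the flask held level with its cap toward the bar, the cap at (278,117). The bar-end pins are at (248,152) and (304,152), the side pins at (232,174) and (319,174), and the bar at row 33 between columns 224 and 330.

```bash
python3 - <<'E'
from h import *
c=load("w2.npz")
f=lambda u,v,z:onz(c,u,v,z,True)[:2]
m=np.array([(-57,-23),(-57,23),(-38,-36),(-38,36)])/1000
w=np.array([f(*p,.066) for p in[(248,152),(304,152),(232,174),(319,174)]])
print(w.round(4).tolist())
print("side spacings",np.linalg.norm(w[0]-w[1]),np.linalg.norm(w[2]-w[3]))
for a,b in((0,1),(2,3)):
    d=w[b]-w[a];print("yaw",np.degrees(np.arctan2(-d[0],d[1])))
th=np.radians(2.5);r=np.array([[np.cos(th),-np.sin(th)],[np.sin(th),np.cos(th)]])
print("pocket est",(w-m@r.T).round(4).tolist())
L,Rr=f(224,33,.062),f(330,33,.062);print("bar ends",L.round(4),Rr.round(4))
b=(L+Rr)/2;print("pocket from bar",b+r@[.156,0])
# flask: cap at z = .154+.018, shoulder at top z=.19
cp=f(278,92,.154+.018);sh=f(278,182,.154+.034)
print("cap front",cp,"shoulder",sh,"center est",cp+r@[.091,0],sh+r@[.048,0])
print("arms",f(224,90,.06),f(331,90,.06),f(230,90,.06),f(323,90,.06))
E
```

```text
[[0.53, 0.0378], [0.528, 0.0823], [0.5482, 0.0254], [0.545, 0.0954]]
side spacings 0.0445775349403914 0.07015402882296379
yaw 2.579734571026319
yaw 2.5913249678108077
pocket est [[0.5859, 0.0632], [0.5859, 0.0618], [0.5846, 0.063], [0.5845, 0.0611]]
bar ends [0.4306 0.013 ] [0.4268 0.0994]
pocket from bar [0.58456525 0.0629987 ]
cap front [0.49515089 0.06020391] shoulder [0.53555978 0.06207434] center est [0.58606428 0.06417328] [0.58351409 0.06416807]
arms [0.47957559 0.01549306] [0.47564914 0.10221799] [0.47954939 0.02044158] [0.47620424 0.09566033]
```

{"op": "apply_moves", "data": {
  "targets": [
    {"dx": 0,"dy": -1.5,"dz": 15,"twist": 0,"fingers": 0.5},
    {"dx": 0,"dy": 0,"dz": 25,"twist": 0,"fingers": 0.5},
    {"dx": 0,"dy": 0,"dz": 20,"twist": 0,"fingers": 0.5},
    {"dx": 0,"dy": 0,"dz": 12,"twist": 0,"fingers": 0.5},
    {"dx": 0,"dy": 0,"dz": 10,"twist": 0,"fingers": 0.5},
    {"dx": 0,"dy": 0,"dz": 7,"twist": 0,"fingers": 0.5},
    {"dx": 0,"dy": 0,"dz": 5,"twist": 0,"fingers": 0.5},
    {"dx": 0,"dy": 0,"dz": 3,"twist": 0,"fingers": 0.5},
    {"dx": 0,"dy": 0,"dz": 0,"twist": 0,"fingers": 0.5}
  ]
}}

```text
time: 5.92
eef_pos: [0.5838, 0.0614, 0.0627]
eef_rot: [0.0, -0.023, 1.0, -0.0]
ft_force: [0.1, 0.1, -1.5]
finger_gap: 0.584
finger_force: 25.0
```

{"op": "apply_moves", "data": {
  "targets": [
    {"dx": 0,"dy": 0,"dz": 1.5,"twist": 0,"fingers": 0.5},
    {"dx": 0,"dy": 0,"dz": 0,"twist": 0,"fingers": 0.5}
  ]
}}

```text
time: 6.18
eef_pos: [0.5838, 0.0614, 0.0613]
eef_rot: [0.0, -0.023, 1.0, 0.0]
ft_force: [-0.2, 0.7, -1.2]
finger_gap: 0.578
finger_force: 25.0
```

{"op": "apply_moves", "data": {
  "targets": [
    {"dx": 0,"dy": 0,"dz": 1.2,"twist": 0,"fingers": 0.5},
    {"dx": 0,"dy": 0,"dz": 0,"twist": 0,"fingers": 0.5}
  ]
}}

```text
time: 6.42
eef_pos: [0.5838, 0.0614, 0.0611]
eef_rot: [0.0, -0.023, 1.0, -0.0]
ft_force: [-2.7, -0.7, 12.2]
finger_gap: 0.575
finger_force: 25.0
```

{"op": "apply_moves", "data": {
  "targets": [
    {"dx": 0,"dy": 0,"dz": -0.3,"twist": 0,"fingers": 0.66},
    {"dx": 0,"dy": 0,"dz": 0,"twist": 0,"fingers": 0.72},
    {"dx": 0,"dy": 0,"dz": 0,"twist": 0,"fingers": 0.72},
    {"dx": 0,"dy": 0,"dz": -15,"twist": 0,"fingers": 0.72},
    {"dx": 0,"dy": 0,"dz": -30,"twist": 0,"fingers": 0.72},
    {"dx": 0,"dy": 0,"dz": -40,"twist": 0,"fingers": 0.72},
    {"dx": 0,"dy": 0,"dz": -35,"twist": 0,"fingers": 0.72},
    {"dx": 0,"dy": 0,"dz": 0,"twist": 0,"fingers": 0.5}
  ]
}}

```text
time: 7.42
eef_pos: [0.5852, 0.0616, 0.1838]
eef_rot: [0.003, -0.023, 1.0, 0.0]
ft_force: [-0.5, -0.0, -0.2]
finger_gap: 0.655
finger_force: 0.0
```

```bash
python3 - <<'E'
from h import *
from station import cams,sensors
print(sensors.state()["joint_positions"].round(3))
go(.4287,.0562,.18,92.5)
c=cams.capture("wrist");np.savez("w3.npz",**c);cv2.imwrite("pics/w3.png",c["image"][:,:,::-1])
E
```

```text
[-0.086  0.48  -0.165  1.95   0.116  0.715  1.297]
shift [156.6   1.8   3. ] twist 0.14 cur [0.5852 0.0616 0.1838] 92.64 t 7.425
```

View pics/w3.png

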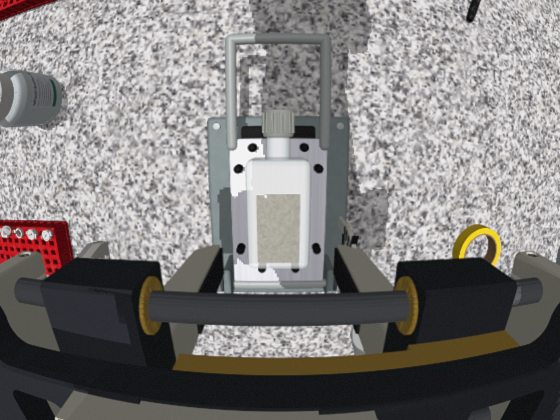

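The wrist view shows the flask lying inside all eight pins, with its cap at (278,122) pointing to the bar. The bar is at row 38.

One correction: when the bar goes up, the plate's normal leans toward the hinge. The gripper body therefore clears the flask, and the prescribed pinch along x works.

{"op": "apply_moves", "data": {
  "targets": [
    {"dx": 40,"dy": 0,"dz": 0,"twist": 0,"fingers": 0.48},
    {"dx": 45,"dy": 0.8,"dz": 0,"twist": 0,"fingers": 0.48},
    {"dx": 42,"dy": 1,"dz": 0,"twist": 0,"fingers": 0.48},
    {"dx": 29.6,"dy": 0,"dz": 0,"twist": 0,"fingers": 0.48},
    {"dx": 0,"dy": 0,"dz": 0,"twist": -10,"fingers": 0.48},
    {"dx": 0,"dy": 0,"dz": 0,"twist": -10,"fingers": 0.48},
    {"dx": 0,"dy": 0,"dz": 0,"twist": -10,"fingers": 0.48},
    {"dx": 0,"dy": 0,"dz": 0,"twist": -10,"fingers": 0.48},
    {"dx": 0,"dy": 0,"dz": 0,"twist": -10,"fingers": 0.48},
    {"dx": 0,"dy": 0,"dz": 0,"twist": -10,"fingers": 0.48},
    {"dx": 0,"dy": 0,"dz": 0,"twist": -10,"fingers": 0.48},
    {"dx": 0,"dy": 0,"dz": 0,"twist": -10,"fingers": 0.48}
  ]
}}

```text
time: 8.98
eef_pos: [0.4266, 0.0558, 0.1796]
eef_rot: [-0.001, -0.663, 0.749, 0.0]
ft_force: [0.1, 0.5, -0.1]
finger_gap: 0.481
finger_force: 0.0
```

{"op": "apply_moves", "data": {
  "targets": [
    {"dx": 0,"dy": 0,"dz": 0,"twist": -10,"fingers": 0.48},
    {"dx": 0,"dy": 0,"dz": 0,"twist": 0,"fingers": 0.48}
  ]
}}

```text
time: 9.22
eef_pos: [0.4267, 0.0557, 0.1797]
eef_rot: [0.0, 0.723, -0.691, -0.001]
ft_force: [-0.3, -0.7, -0.2]
finger_gap: 0.477
finger_force: 0.0
```

```bash
python3 - <<'E'
from h import *
from station import cams,sensors
print(sensors.state()["joint_positions"].round(3))
go(.4287,.0562,.049,-177.5)
w=load("w3.npz");f=lambda u,v,z:onz(w,u,v,z,True)[:3].round(4)
print("bar from w3",f(230,38,.062),f(327,38,.062))
c=cams.capture("side");cv2.imwrite("pics/s4.png",cv2.resize(c["image"][100:340,140:380],(720,600),interpolation=cv2.INTER_CUBIC)[:,:,::-1])
E
```

```text
[ 0.216  0.368 -0.617  2.261  0.37   0.61   2.509]
shift [ -0.3  -2.3 130.7] twist 0.08 cur [0.4267 0.0557 0.1797] -177.42 t 9.225
bar from w3 [0.4308 0.0124 0.062 ] [0.4267 0.0981 0.062 ]
```

View pics/s4.png

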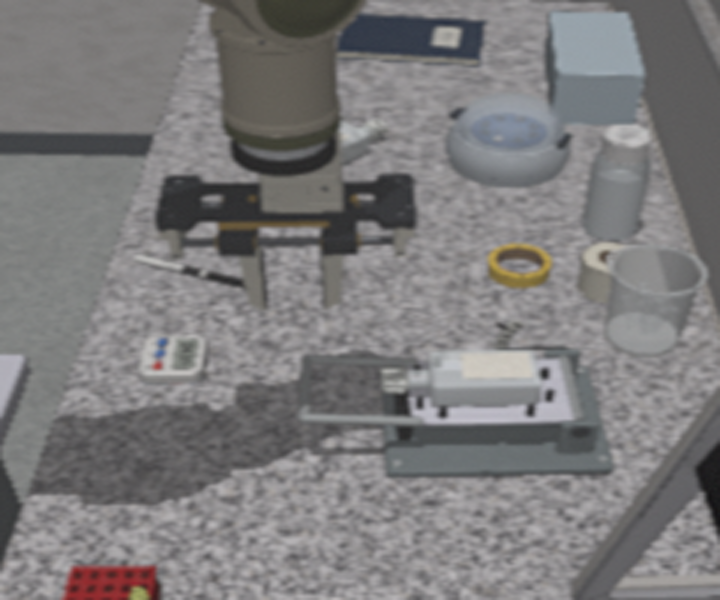

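The side view shows the gripper above the bar at about (300,385), with its fingers closing along x. Joint 7 is close to its limit (2.51 of 2.63), so I'll turn half a turn back for the same grasp with more room.

{"op": "apply_moves", "data": {
  "targets": [
    {"dx": 0,"dy": -2.3,"dz": 0,"twist": 10,"fingers": 0.48},
    {"dx": 0,"dy": 0,"dz": 0,"twist": 10,"fingers": 0.48},
    {"dx": 0,"dy": 0,"dz": 0,"twist": 10,"fingers": 0.48},
    {"dx": 0,"dy": 0,"dz": 0,"twist": 10,"fingers": 0.48},
    {"dx": 0,"dy": 0,"dz": 0,"twist": 10,"fingers": 0.48},
    {"dx": 0,"dy": 0,"dz": 0,"twist": 10,"fingers": 0.48},
    {"dx": 0,"dy": 0,"dz": 0,"twist": 10,"fingers": 0.48},
    {"dx": 0,"dy": 0,"dz": 0,"twist": 10,"fingers": 0.48},
    {"dx": 0,"dy": 0,"dz": 0,"twist": 10,"fingers": 0.48}
  ]
}}

```text
time: 10.4
eef_pos: [0.4293, 0.0562, 0.1802]
eef_rot: [-0.0, -0.018, 1.0, -0.0]
ft_force: [1.5, 0.1, -0.6]
finger_gap: 0.477
finger_force: 0.0
```

{"op": "apply_moves", "data": {
  "targets": [
    {"dx": 0,"dy": 0,"dz": 0,"twist": 10,"fingers": 0.48},
    {"dx": 0,"dy": 0,"dz": 0,"twist": 10,"fingers": 0.48},
    {"dx": 0,"dy": 0,"dz": 0,"twist": 10,"fingers": 0.48},
    {"dx": 0,"dy": 0,"dz": 0,"twist": 10,"fingers": 0.48},
    {"dx": 0,"dy": 0,"dz": 0,"twist": 10,"fingers": 0.48},
    {"dx": 0,"dy": 0,"dz": 0,"twist": 10,"fingers": 0.48},
    {"dx": 0,"dy": 0,"dz": 0,"twist": 10,"fingers": 0.48},
    {"dx": 0,"dy": 0,"dz": 0,"twist": 10,"fingers": 0.48},
    {"dx": 0,"dy": 0,"dz": 0,"twist": 10,"fingers": 0.48},
    {"dx": 0,"dy": 0,"dz": 0,"twist": 0,"fingers": 0.48}
  ]
}}

```text
time: 11.65
eef_pos: [0.4293, 0.0564, 0.1802]
eef_rot: [0.0, 0.691, 0.723, -0.0]
ft_force: [0.7, -0.7, 0.1]
finger_gap: 0.476
finger_force: 0.0
```

```bash
python3 - <<'E'
from h import *
from station import sensors
print(sensors.state()["joint_positions"].round(3))
go(.4287,.0562,.049,2.5)
E
```

```text
[-0.464  0.324  0.262  2.295 -0.161  0.539 -0.032]
shift [-1.000e-01 -6.000e-01  1.312e+02] twist 0.08 cur [0.4293 0.0564 0.1802] 2.58 t 11.65
```

{"op": "apply_moves", "data": {
  "newtons": 45,
  "targets": [
    {"dx": 0,"dy": -0.6,"dz": 30,"twist": 0,"fingers": 0.48},
    {"dx": 0,"dy": 0,"dz": 35,"twist": 0,"fingers": 0.48},
    {"dx": 0,"dy": 0,"dz": 30,"twist": 0,"fingers": 0.48},
    {"dx": 0,"dy": 0,"dz": 22,"twist": 0,"fingers": 0.48},
    {"dx": 0,"dy": 0,"dz": 14,"twist": 0,"fingers": 0.48},
    {"dx": 0,"dy": 0,"dz": 0,"twist": 0,"fingers": 0.3},
    {"dx": 0,"dy": 0,"dz": 0,"twist": 0,"fingers": 0.15},
    {"dx": 0,"dy": 0,"dz": 0,"twist": 0,"fingers": 0},
    {"dx": 0,"dy": 0,"dz": 0,"twist": 0,"fingers": 0},
    {"dx": 0,"dy": 0,"dz": 0,"twist": 0,"fingers": 0}
  ]
}}

```text
time: 12.9
eef_pos: [0.4302, 0.0563, 0.0498]
eef_rot: [0.001, 0.69, 0.723, 0.001]
ft_force: [3.1, 0.2, 5.8]
finger_gap: 0.089
finger_force: 45.0
```

```bash
python3 - <<'E'
import numpy as np
r=np.array([235,12])
th=np.radians(np.r_[0:30.1:1.25]);x=-235*np.cos(th)+12*np.sin(th);z=12*np.cos(th)+235*np.sin(th)
print([(round(np.degrees(t),2),round(a,1),round(b,1)) for t,a,b in zip(th,x+235,z-12)])
print(np.diff(x).round(2).tolist());print(np.diff(z).round(2).tolist())
E
```

```text
[(np.float64(0.0), np.float64(0.0), np.float64(0.0)), (np.float64(1.25), np.float64(0.3), np.float64(5.1)), (np.float64(2.5), np.float64(0.7), np.float64(10.2)), (np.float64(3.75), np.float64(1.3), np.float64(15.3)), (np.float64(5.0), np.float64(1.9), np.float64(20.4)), (np.float64(6.25), np.float64(2.7), np.float64(25.5)), (np.float64(7.5), np.float64(3.6), np.float64(30.6)), (np.float64(8.75), np.float64(4.6), np.float64(35.6)), (np.float64(10.0), np.float64(5.7), np.float64(40.6)), (np.float64(11.25), np.float64(6.9), np.float64(45.6)), (np.float64(12.5), np.float64(8.2), np.float64(50.6)), (np.float64(13.75), np.float64(9.6), np.float64(55.5)), (np.float64(15.0), np.float64(11.1), np.float64(60.4)), (np.float64(16.25), np.float64(12.7), np.float64(65.3)), (np.float64(17.5), np.float64(14.5), np.float64(70.1)), (np.float64(18.75), np.float64(16.3), np.float64(74.9)), (np.float64(20.0), np.float64(18.3), np.float64(79.7)), (np.float64(21.25), np.float64(20.3), np.float64(84.4)), (np.float64(22.5), np.float64(22.5), np.float64(89.0)), (np.float64(23.75), np.float64(24.7), np.float64(93.6)), (np.float64(25.0), np.float64(27.1), np.float64(98.2)), (np.float64(26.25), np.float64(29.5), np.float64(102.7)), (np.float64(27.5), np.float64(32.1), np.float64(107.2)), (np.float64(28.75), np.float64(34.7), np.float64(111.6)), (np.float64(30.0), np.float64(37.5), np.float64(115.9))]
[0.32, 0.43, 0.54, 0.65, 0.76, 0.87, 0.98, 1.09, 1.2, 1.31, 1.42, 1.53, 1.63, 1.74, 1.84, 1.95, 2.05, 2.15, 2.25, 2.35, 2.45, 2.55, 2.65, 2.74]
[5.12, 5.12, 5.1, 5.09, 5.08, 5.06, 5.04, 5.02, 4.99, 4.96, 4.93, 4.9, 4.87, 4.83, 4.79, 4.75, 4.71, 4.66, 4.61, 4.56, 4.51, 4.45, 4.4, 4.34]
```

{"op": "apply_moves", "data": {
  "targets": [
    {"dx": 0,"dy": 0.3,"dz": -5.1,"twist": 0,"fingers": 0},
    {"dx": 0,"dy": 0.4,"dz": -5.1,"twist": 0,"fingers": 0},
    {"dx": 0,"dy": 0.5,"dz": -5.1,"twist": 0,"fingers": 0},
    {"dx": 0,"dy": 0.7,"dz": -5.1,"twist": 0,"fingers": 0},
    {"dx": 0,"dy": 0.8,"dz": -5.1,"twist": 0,"fingers": 0},
    {"dx": 0,"dy": 0.9,"dz": -5.1,"twist": 0,"fingers": 0},
    {"dx": 0,"dy": 1.0,"dz": -5.0,"twist": 0,"fingers": 0},
    {"dx": 0,"dy": 1.1,"dz": -5.0,"twist": 0,"fingers": 0},
    {"dx": 0,"dy": 1.2,"dz": -5.0,"twist": 0,"fingers": 0},
    {"dx": 0,"dy": 1.3,"dz": -5.0,"twist": 0,"fingers": 0},
    {"dx": 0,"dy": 1.4,"dz": -4.9,"twist": 0,"fingers": 0},
    {"dx": 0,"dy": 1.5,"dz": -4.9,"twist": 0,"fingers": 0}
  ]
}}

```text
time: 14.4
eef_pos: [0.4408, 0.0568, 0.1098]
eef_rot: [0.0, 0.69, 0.723, 0.0]
ft_force: [5.5, 1.2, -8.7]
finger_gap: 0.095
finger_force: 45.0
```

{"op": "apply_moves", "data": {
  "targets": [
    {"dx": 0,"dy": 1.6,"dz": -4.9,"twist": 0,"fingers": 0},
    {"dx": 0,"dy": 1.7,"dz": -4.8,"twist": 0,"fingers": 0},
    {"dx": 0,"dy": 1.8,"dz": -4.8,"twist": 0,"fingers": 0},
    {"dx": 0,"dy": 2.0,"dz": -4.7,"twist": 0,"fingers": 0},
    {"dx": 0,"dy": 2.1,"dz": -4.7,"twist": 0,"fingers": 0},
    {"dx": 0,"dy": 2.2,"dz": -4.7,"twist": 0,"fingers": 0},
    {"dx": 0,"dy": 2.2,"dz": -4.6,"twist": 0,"fingers": 0},
    {"dx": 0,"dy": 2.3,"dz": -4.6,"twist": 0,"fingers": 0},
    {"dx": 0,"dy": 2.4,"dz": -4.5,"twist": 0,"fingers": 0},
    {"dx": 0,"dy": 2.5,"dz": -4.4,"twist": 0,"fingers": 0},
    {"dx": 0,"dy": 2.6,"dz": -4.4,"twist": 0,"fingers": 0},
    {"dx": 0,"dy": 2.7,"dz": -4.3,"twist": 0,"fingers": 0}
  ]
}}

```text
time: 15.9
eef_pos: [0.4658, 0.0579, 0.1651]
eef_rot: [-0.0, 0.69, 0.723, -0.0]
ft_force: [3.8, 1.6, -9.6]
finger_gap: 0.093
finger_force: 45.0
```

```bash
python3 - <<'E'
from h import *
from station import cams
s=cams.capture("side");np.savez("s5.npz",**s)
K=s["intrinsics"];d=s["depth"]
v,u=np.mgrid[0:420,0:560]
P=np.stack([(u-K[0,2])/K[0,0]*d,-(v-K[1,2])/K[1,1]*d,-d],-1).reshape(-1,3)
P=rot(s["rotation"]).apply(P)+s["xyz"]
th=np.radians(2.5);q=P-[.585,.0625,0];X=q[:,0]*np.cos(th)+q[:,1]*np.sin(th);Y=-q[:,0]*np.sin(th)+q[:,1]*np.cos(th)
# plate strip beside the flask on the camera side
k=(Y<-.031)&(Y>-.044)&(abs(X)<.06)&(P[:,2]>.03);print(k.sum())
for _ in range(3):
    a=np.polyfit(X[k],P[k,2],1);k&=abs(np.polyval(a,X)-P[:,2])<.006
print("tilt plate",np.degrees(np.arctan(-a[0])),k.sum())
k=(abs(Y)<.02)&(abs(X)<.06)&(P[:,2]>.07)&(P[:,2]<.2)
for _ in range(4):
    a=np.polyfit(X[k],P[k,2],1);k&=abs(np.polyval(a,X)-P[:,2])<.006
print("tilt flask top",np.degrees(np.arctan(-a[0])),k.sum())
cv2.imwrite("pics/s5.png",cv2.resize(s["image"][130:310,200:400],(800,600),interpolation=cv2.INTER_CUBIC)[:600,:,::-1][:, :])
E
```

```text
274
tilt plate 40.049984979809906 14
tilt flask top 19.49119605426758 293
```

View pics/s5.png

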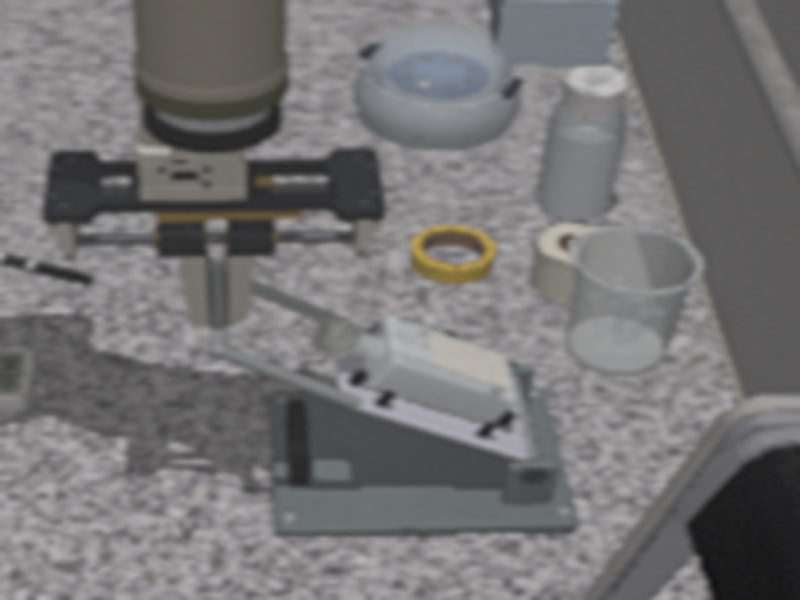

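The side view shows the platform tilted with the flask still between its pins. The plate's near edge runs from (345,388) to (525,452) in the crop. The slope fit was polluted by other points, so I'll take the angle from that plate edge and from the flask's label.

```bash
python3 - <<'E'
from h import *
s=load("s5.npz")
pts=[]
for x,y in[(350,389),(372,402),(400,414),(425,422),(450,430),(475,438),(505,446),(440,345),(465,355),(490,367),(500,378)]:
    p=depthpt(s,(x+.5)/4-.5+200,(y+.5)*.3-.5+130+.5);pts.append(p);print(x,y,p.round(4))
p=np.array(pts)
for q in(p[:7],p[7:]): print(np.degrees(np.arctan(-np.polyfit(q[:,0],q[:,2],1)[0])))
h=np.array([.585+.079,0.05]);
# implied from TCP (bar 12.2mm above TCP)
print(np.degrees(np.arctan2(.1651+.0122-.05,h[0]-.4658))-np.degrees(np.arctan2(12,235)))
E
```

```text
350 389 [0.5468 0.0308 0.118 ]
372 402 [0.5605 0.0226 0.1129]
400 414 [0.5781 0.0174 0.1058]
425 422 [0.5948 0.022  0.0923]
450 430 [0.6114 0.0225 0.0832]
475 438 [0.6281 0.0229 0.074 ]
505 446 [0.6484 0.0236 0.0645]
440 345 [0.6041 0.0669 0.13  ]
465 355 [0.6206 0.0647 0.1218]
490 367 [0.6375 0.0632 0.1107]
500 378 [0.6437 0.0558 0.1063]
28.867769494665588
31.026493098127386
29.78864029150517
```

{"op": "apply_moves", "data": {
  "targets": [
    {"dx": 0,"dy": 0.4,"dz": -0.7,"twist": 0,"fingers": 0},
    {"dx": 0,"dy": 0,"dz": 0,"twist": 0,"fingers": 0},
    {"dx": 0,"dy": 0,"dz": 0,"twist": 0,"fingers": 0},
    {"dx": 0,"dy": 0,"dz": 0,"twist": 0,"fingers": 0},
    {"dx": 0,"dy": 0,"dz": 0,"twist": 0,"fingers": 0},
    {"dx": 0,"dy": 0,"dz": 0,"twist": 0,"fingers": 0},
    {"dx": 0,"dy": 0,"dz": 0,"twist": 0,"fingers": 0},
    {"dx": 0,"dy": 0,"dz": 0,"twist": 0,"fingers": 0},
    {"dx": 0,"dy": 0,"dz": 0,"twist": 0,"fingers": 0},
    {"dx": 0,"dy": 0,"dz": 0,"twist": 0,"fingers": 0},
    {"dx": 0,"dy": 0,"dz": 0,"twist": 0,"fingers": 0},
    {"dx": 0,"dy": 0,"dz": 0,"twist": 0,"fingers": 0}
  ]
}}

```text
time: 17.45
eef_pos: [0.4662, 0.0579, 0.1657]
eef_rot: [-0.0, 0.691, 0.723, -0.0]
ft_force: [-0.5, 4.6, -0.1]
finger_gap: 0.092
finger_force: 45.0
```

{"op": "apply_moves", "data": {
  "targets": [
    {"dx": 0,"dy": 0,"dz": 0,"twist": 0,"fingers": 0},
    {"dx": 0,"dy": 0,"dz": 0,"twist": 0,"fingers": 0},
    {"dx": 0,"dy": 0,"dz": 0,"twist": 0,"fingers": 0},
    {"dx": 0,"dy": 0,"dz": 0,"twist": 0,"fingers": 0},
    {"dx": 0,"dy": 0,"dz": 0,"twist": 0,"fingers": 0},
    {"dx": 0,"dy": 0,"dz": 0,"twist": 0,"fingers": 0},
    {"dx": 0,"dy": 0,"dz": 0,"twist": 0,"fingers": 0},
    {"dx": 0,"dy": 0,"dz": 0,"twist": 0,"fingers": 0},
    {"dx": 0,"dy": 0,"dz": 0,"twist": 0,"fingers": 0},
    {"dx": 0,"dy": 0,"dz": 0,"twist": 0,"fingers": 0},
    {"dx": 0,"dy": 0,"dz": 0,"twist": 0,"fingers": 0},
    {"dx": 0,"dy": 0,"dz": 0,"twist": 0,"fingers": 0}
  ]
}}

```text
time: 18.95
eef_pos: [0.4662, 0.0579, 0.1657]
eef_rot: [-0.0, 0.691, 0.723, -0.0]
ft_force: [-2.2, 5.7, 1.5]
finger_gap: 0.092
finger_force: 45.0
```

{"op": "apply_moves", "data": {
  "targets": [
    {"dx": 0,"dy": -3.1,"dz": 5,"twist": 0,"fingers": 0},
    {"dx": 0,"dy": -2.6,"dz": 4.4,"twist": 0,"fingers": 0},
    {"dx": 0,"dy": -2.5,"dz": 4.4,"twist": 0,"fingers": 0},
    {"dx": 0,"dy": -2.4,"dz": 4.5,"twist": 0,"fingers": 0},
    {"dx": 0,"dy": -2.3,"dz": 4.6,"twist": 0,"fingers": 0},
    {"dx": 0,"dy": -2.2,"dz": 4.6,"twist": 0,"fingers": 0},
    {"dx": 0,"dy": -2.2,"dz": 4.7,"twist": 0,"fingers": 0},
    {"dx": 0,"dy": -2.1,"dz": 4.7,"twist": 0,"fingers": 0},
    {"dx": 0,"dy": -2.0,"dz": 4.7,"twist": 0,"fingers": 0},
    {"dx": 0,"dy": -1.8,"dz": 4.8,"twist": 0,"fingers": 0},
    {"dx": 0,"dy": -1.7,"dz": 4.8,"twist": 0,"fingers": 0},
    {"dx": 0,"dy": -1.6,"dz": 4.9,"twist": 0,"fingers": 0}
  ]
}}

```text
time: 20.45
eef_pos: [0.4406, 0.0567, 0.1095]
eef_rot: [0.0, 0.691, 0.723, 0.001]
ft_force: [0.5, 4.8, 2.1]
finger_gap: 0.093
finger_force: 45.0
```

{"op": "apply_moves", "data": {
  "targets": [
    {"dx": 0,"dy": -1.5,"dz": 4.9,"twist": 0,"fingers": 0},
    {"dx": 0,"dy": -1.4,"dz": 4.9,"twist": 0,"fingers": 0},
    {"dx": 0,"dy": -1.3,"dz": 5,"twist": 0,"fingers": 0},
    {"dx": 0,"dy": -1.2,"dz": 5,"twist": 0,"fingers": 0},
    {"dx": 0,"dy": -1.1,"dz": 5,"twist": 0,"fingers": 0},
    {"dx": 0,"dy": -1.0,"dz": 5,"twist": 0,"fingers": 0},
    {"dx": 0,"dy": -0.9,"dz": 5.1,"twist": 0,"fingers": 0},
    {"dx": 0,"dy": -0.8,"dz": 5.1,"twist": 0,"fingers": 0},
    {"dx": 0,"dy": -0.7,"dz": 5.1,"twist": 0,"fingers": 0},
    {"dx": 0,"dy": -0.5,"dz": 5,"twist": 0,"fingers": 0},
    {"dx": 0,"dy": -0.3,"dz": 3,"twist": 0,"fingers": 0},
    {"dx": 0,"dy": -0.2,"dz": 2.5,"twist": 0,"fingers": 0}
  ]
}}

```text
time: 21.95
eef_pos: [0.4304, 0.0562, 0.0539]
eef_rot: [0.001, 0.69, 0.723, 0.001]
ft_force: [3.0, 4.8, 3.8]
finger_gap: 0.096
finger_force: 45.0
```

{"op": "apply_moves", "data": {
  "targets": [
    {"dx": 0,"dy": -0.2,"dz": 1.8,"twist": 0,"fingers": 0},
    {"dx": 0,"dy": -0.1,"dz": 1.4,"twist": 0,"fingers": 0},
    {"dx": 0,"dy": 0,"dz": 1.0,"twist": 0,"fingers": 0},
    {"dx": 0,"dy": 0,"dz": 0,"twist": 0,"fingers": 0}
  ]
}}

```text
time: 22.45
eef_pos: [0.4302, 0.0562, 0.05]
eef_rot: [0.001, 0.69, 0.723, 0.001]
ft_force: [2.5, 4.5, 8.4]
finger_gap: 0.094
finger_force: 45.0
```

{"op": "apply_moves", "data": {
  "targets": [
    {"dx": 0,"dy": 0,"dz": 0.8,"twist": 0,"fingers": 0},
    {"dx": 0,"dy": 0,"dz": 0,"twist": 0,"fingers": 0}
  ]
}}

```text
time: 22.7
eef_pos: [0.4302, 0.0562, 0.0497]
eef_rot: [0.001, 0.691, 0.723, 0.001]
ft_force: [1.6, 4.3, 18.3]
finger_gap: 0.092
finger_force: 45.0
```

{"op": "apply_moves", "data": {
  "targets": [
    {"dx": 0,"dy": 0,"dz": 0.7,"twist": 0,"fingers": 0},
    {"dx": 0,"dy": 0,"dz": 0,"twist": 0,"fingers": 0}
  ]
}}

```text
time: 22.95
eef_pos: [0.4302, 0.0562, 0.0495]
eef_rot: [0.001, 0.691, 0.723, 0.002]
ft_force: [-0.3, 4.3, 30.6]
finger_gap: 0.096
finger_force: 45.0
```

It is hard on its stop. I'll ease the force, release and rise straight up.

{"op": "apply_moves", "data": {
  "targets": [
    {"dx": 0,"dy": 0,"dz": -1.2,"twist": 0,"fingers": 0},
    {"dx": 0,"dy": 0,"dz": 0,"twist": 0,"fingers": 0.2},
    {"dx": 0,"dy": 0,"dz": 0,"twist": 0,"fingers": 0.45},
    {"dx": 0,"dy": 0,"dz": 0,"twist": 0,"fingers": 0.45},
    {"dx": 0,"dy": 0,"dz": 0,"twist": 0,"fingers": 0.45},
    {"dx": 0,"dy": 0,"dz": -20,"twist": 0,"fingers": 0.45},
    {"dx": 0,"dy": 0,"dz": -40,"twist": 0,"fingers": 0.45},
    {"dx": 0,"dy": 0,"dz": -40,"twist": 0,"fingers": 0.45},
    {"dx": 0,"dy": 0,"dz": -30,"twist": 0,"fingers": 0.45},
    {"dx": 0,"dy": 0,"dz": 0,"twist": 0,"fingers": 0.45},
    {"dx": 0,"dy": 0,"dz": 0,"twist": 0,"fingers": 0.45}
  ]
}}

```text
time: 24.32
eef_pos: [0.4284, 0.0562, 0.179]
eef_rot: [-0.0, 0.69, 0.723, -0.0]
ft_force: [-0.1, -0.9, 0.3]
finger_gap: 0.452
finger_force: 0.0
```

```bash
python3 - <<'E'
from h import *
from station import cams
s=cams.capture("side");np.savez("s6.npz",**s);o=load("s5.npz")
cv2.imwrite("pics/s6.png",cv2.resize(s["image"][130:400,200:400],(600,600),interpolation=cv2.INTER_CUBIC)[:,:,::-1])
a=load("side0.npz")
g=np.abs(s["image"].astype(int)-a["image"]).max(2)[325:390,230:275];print("bottle diff",np.percentile(g,[50,95]))
# level check against the first depth image: bar and plate edge
m=np.abs(s["depth"]-a["depth"])[240:285,243:275];print("bar/arm depth diff mm",np.percentile(m*1000,[50,80,90]))
E
```

```text
bottle diff [ 7. 10.]
bar/arm depth diff mm [1.91527605 3.95326614 5.63422441]
```

View pics/s6.png

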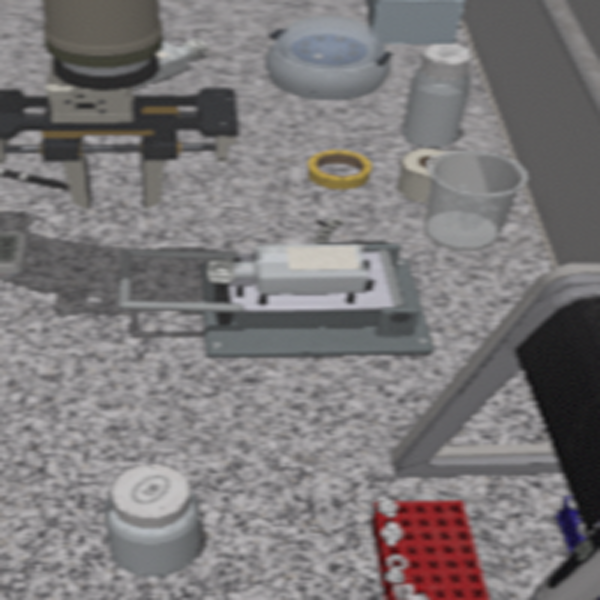

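The side view shows the platform level, the flask in its pocket at (305,270) with its cap toward the bar, the bottle unmoved at (155,520), and the gripper clear.

```bash
python3 -c "
from station import close_job
print(close_job())"
```

```text
the job is handed in; nothing more can be done
None
```

The job is handed in at about 24 s: the flask lies in the pocket with its cap to the bar, the platform was raised by the bar to about 30° (measured from tool position and depth image, not read off the scale), held for about 3 s and lowered to its stop, and the gripper is clear with the bottle unmoved; no verdict came back.

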